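Tidy the washstand

ROBOT

A 6-joint arm with a two-finger parallel gripper is mounted at the origin on the work surface. World frame = base frame: x ahead of the robot, y to its left, z up, the work surface at z = 0. Lengths are in m, angles in degrees, forces in N, time in s.
With the tool pointing down it reaches from about 0.275 to 0.85 m from the base axis. Payload 5.2 kg.
Tool frame: the origin (TCP) lies at the very end of the fingers, on their centre line; the grasp point (between the pads) lies ctrl.pinch_z behind it (ctrl.pinch_z is the distance from the TCP to the grasp point, in m); z points along the fingers, y is the line along which they close (so a half turn about z gives the same grasp; the last joint's range is limited). The gripper opens to 85 mm and grips with 20 to 120 N. Pads are 22 mm wide; open, the fingers measure 114 mm over their backs; the gripper's body (76 mm by 85 mm) begins 54 mm behind the grasp point. The pads swing forward as they close: fully open they stand 13 mm farther back than shut.
Start: joints at [63.381, 14.817, 87.949, -0, 77.235, -11.62], TCP at [0.142, 0.531, 0.231] pointing down, gripper open.
Joint ranges: [-179.93, 179.93], [-52.35, 119.4], [10.71, 147.94], [-69.91, 249.91], [12.55, 155.21], [-178.61, 178.61]. Speed limits (degrees/s): [147.25, 147.25, 180, 180, 180, 180].

INTERFACE

Orientations are given as [roll, pitch, yaw] about the fixed x, y, z axes, in that order (R = Rz(yaw) Ry(pitch) Rx(roll)).
In Python, from cell import read_state, optics, hand_in, ctrl gives the robot as it stands.
- The arm moves only by the shell command python3 -m crank 'ROWS' [FORCE]. ROWS is a JSON object of lists of equal length, an entry for each row: "grip": the finger opening in mm, from 0 to 85.4; "xyz": the shift along the tool's x, y, z in units of 50 mm (1.0 is 50 mm), a list of three; "dr": the turn, a rotation vector about the tool's x, y, z in units of 5 degrees (1.0 is 5 degrees), a list of three. A call has 1 to 12 rows; each row is the pose to reach, as a shift and turn from the pose commanded when the call began, along the tool's axes at that moment; what a row does not reach only later rows make up. A row lasts 1/8 s, in which the tool goes at most 62.5 mm and 10.7 degrees, less where a joint would pass 70% of its speed; a pose out of reach is approached as far as the arm can. A call with a gripper value outside its range is refused whole. The fingers move at their own pace and stop on an object; FORCE is the grip in N (left out, the last holds). Time passes only in rows, so rows that repeat a pose let the fingers close. It gives the time, the measured TCP pose, the force, the opening and the grip force at its end, in the units of the state.
- read_state(): the state, without advancing time (a new reading comes with each control period).
- optics.read_camera(name): name is "scene" or "top"; returns a dict with "image" (480x640x3 uint8, red, green, blue), "range_z" (480x640 float32, m along the optical axis (not along the pixel's ray), 0 where there is no reading), "camera_matrix" (3x3 intrinsics, pixels), "T" (4x4, takes a point from camera to world coordinates). Camera axes: x right, y up, looking along -z (the intrinsics and any distortion apply to the point x, -y, -z); pixel columns grow to the right and rows downward; lengths in m; the calibration is good to about 2 mm. A picture is of the moment at which its call begins.
- hand_in(): hands the job in; it is judged then, once.
The state is a dict: "time_s": time; "joints": joint angles; "qvel": joint speeds; "effort": joint torques, N m; "position": TCP position; "tcp_rot": TCP orientation; "force": force on the tool from outside, world axes, zero at the start; "ft_torque": the same for the moment, N m; "finger_gap": finger opening in m; "grasp_force": force on a finger pad.
Only numpy, scipy, OpenCV 4.12 (cv2) and the standard library are available. Lean on these libraries where they do the work, as an engineer would, in place of code of your own. Each camera call takes 0.05 s, during which the arm holds its last target. There are 200 camera calls.

TASK

Tidy the toiletries on the washstand: stand the two bottles in the steel caddy, one in each bay, set the two cream jars in the wooden tray, one in each bay, and lay the bar of soap flat in the soap dish, lengthways. Everything ends the right way up, and the tooth mug and the black pump dispenser are left standing where they are.

Things in the scene. Friction and masses are not known exactly. Their poses are not given: they have to be found in the camera images.
- soap: Loose bar of cream-coloured soap, a rounded block 52 (x) x 80 (y) x 30 high (mm). Origin: centre of its underside; z up.
- tall_bottle: Loose slim travel bottle, white plastic with a narrower black cap, standing. Body 38 mm in diameter up to 68 mm, cap 26 mm in diameter, 88 mm high in all. Origin: centre of its underside; z up along its axis.
- short_bottle: Loose stubby travel bottle, pale sage plastic with a narrower black cap, standing. Body 44 mm in diameter up to 56 mm, cap 32 mm in diameter, 72 mm high in all. Origin: centre of its underside; z up along its axis.
- large_jar: Loose squat cream jar, white with an aluminium screw lid as wide as the jar: 60 mm in diameter, 44 mm high. Origin: centre of its underside; z up.
- small_jar: Loose squat cream jar, white with an aluminium screw lid as wide as the jar: 50 mm in diameter, 38 mm high. Origin: centre of its underside; z up.
- caddy: Steel bottle caddy, fixed: an open box 74 (x) x 144 (y) x 26 high (mm), walls 4 mm, floor 4 mm thick (its top 4 mm above the counter). A wall across its middle makes two square bays, 66 mm inside, centred 35 mm from the origin along its +y and -y. Origin: centre of its underside, on the counter.
- tray: Low dark wooden tray, fixed: 86 (x) x 168 (y) x 10 high (mm), walls 4 mm, floor 4 mm thick. A wall across its middle makes two square bays, 78 mm inside, centred 41 mm from the origin along its +y and -y. Origin: centre of its underside, on the counter.
- dish: Slate-grey soap dish with low ribs, fixed: 80 (x) x 114 (y) mm, one hollow 70 (x) x 104 (y) mm inside. The soap rests on the ribs 6 mm above the counter; the rim is 12 mm high. Its long way is its y axis. Origin: centre of its underside, on the counter.
- tumbler: White ceramic tooth mug without handle, empty, 68 mm across the rim, 85 mm high, loose; a bystander to leave alone. Origin: centre of its underside.
- pump: Black pump soap dispenser, loose: body 54 mm in diameter and 85 mm high, thin neck and pump head to 125 mm, spout reaching 35 mm along its -x; a bystander to leave alone. Origin: centre of its underside.
Things that resemble listed ones, but are neither listed nor needed, are in the scene too. What is shaped like the tray but blue is not meant.

How it is judged:
By the outcome, as a careful person would: the job done as asked, in the order asked, and still so for the second after the job is handed in, with the robot touching nothing.
It also fails if it takes over 133 s, if anything falls off the work surface, if the arm or the gripper's body presses on something with over 40 N, if the wrist force passes 120 N, or if a joint passes its speed limit or range.

## Working session

There is one attempt and no reset: what is moved stays moved. The work goes in short steps, Python scripts to look and compute and a shell command to move; the robot and the scene stay as the last step left them, time stands still between calls to the robot, and variables do not carry over. Pictures are saved under pics/ and viewed, at most 14 in all, crops included, and the job is handed in when it is done.

```bash
ls; mkdir -p pics
cat > h.py <<'E'
import numpy as np, cv2
from cell import read_state, optics, ctrl
def cap(n):
    d=optics.read_camera(n); np.savez('/tmp/%s.npz'%n,**{k:d[k] for k in('image','range_z','camera_matrix','T')}); return d
def pts(d):
    z=d['range_z'];K=d['camera_matrix'];v,u=np.mgrid[:480,:640]
    P=np.stack([(u-K[0,2])/K[0,0]*z,-(v-K[1,2])/K[1,1]*z,-z,np.ones_like(z)],-1)
    return (P@np.array(d['T']).T)[...,:3]
E
python3 - <<'E'
from h import *
print(ctrl.pinch_z, {k:v for k,v in read_state().items() if k in('position','tcp_rot','time_s','finger_gap')})
for n in('top','scene'):
    d=cap(n); cv2.imwrite('pics/%s0.png'%n,cv2.cvtColor(d['image'],cv2.COLOR_RGB2BGR)); print(d['camera_matrix'],d['T'],[k for k in d])
E
```

```text
pics
0.0187 {'time_s': 0.0, 'position': array([0.14208815, 0.53077864, 0.23047895]), 'tcp_rot': array([-1.79896829e+02, -2.06927712e-02,  1.65000521e+02]), 'finger_gap': 0.08493280995045326}
[[553.19709429   0.         313.15833611]
 [  0.         553.19709429 242.71353067]
 [  0.           0.           1.        ]] [[-0.02000004  0.99099755 -0.13237772  0.35482449]
 [-0.99979109 -0.02038216 -0.00153209  0.04027439]
 [-0.00421644  0.13231942  0.99119816  1.27203988]
 [ 0.          0.          0.          1.        ]] ['image', 'range_z', 'camera_matrix', 'T']
[[515.65187025   0.         314.57679765]
 [  0.         515.65187025 248.22030647]
 [  0.           0.           1.        ]] [[-0.45580175 -0.5456936   0.70318082  1.32291092]
 [ 0.89002239 -0.27033497  0.36712279  0.4771714 ]
 [-0.01024219  0.79318188  0.60889867  0.72499666]
 [ 0.          0.          0.          1.        ]] ['image', 'range_z', 'camera_matrix', 'T']
```

View pics/top0.png

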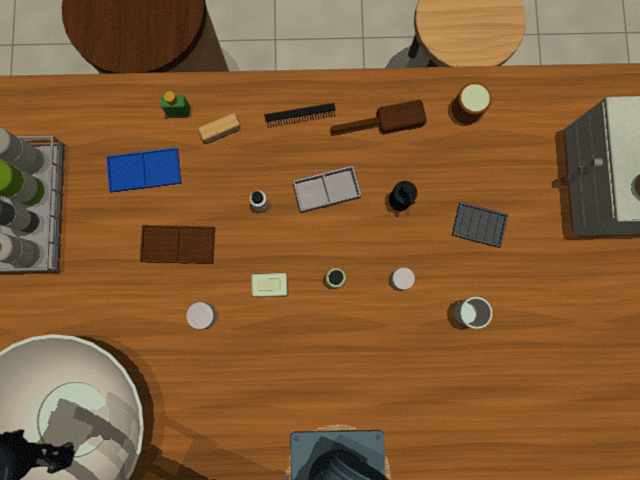

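View pics/scene0.png

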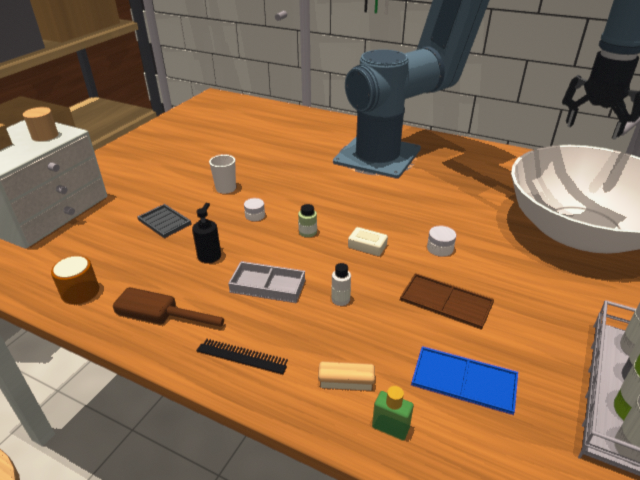

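The top view shows these candidates:
- **Bottles:** tall white bottle (259,201) and sage bottle (335,278). The green square bottle (174,104) is a decoy.
- **Jars:** large jar (200,315) and small jar (403,279). The amber jar (472,103) is a decoy.
- **Soap:** (269,285). The brush (219,127) is a decoy.
- **Holders:** caddy (327,189), wooden tray (178,244) and dish (480,225). The blue tray (144,170) is a decoy, and so is the paddle brush (400,117).
- **Bystanders:** pump (403,195) and mug (473,313).

Next come the measurements and one close crop.

```bash
cat > m.py <<'E'
from h import *
W={'tall':(259,201,14),'short':(335,278,15),'ljar':(200,315,20),'sjar':(403,279,16),'soap':(269,285,24),'pump':(403,195,20),'mug':(473,313,24)}
H={'tall':.088,'short':.072,'ljar':.044,'sjar':.038,'soap':.03,'pump':.125,'mug':.085}
if __name__=='__main__':
    d=cap('top');P=pts(d)
    for n,(u,v,r) in W.items():
        q=P[v-r:v+r,u-r:u+r].reshape(-1,3); 
        t=q[abs(q[:,2]-H[n])<.007]; b=q[q[:,2]>.012]
        print(n,len(t),'zmax',q[:,2].max().round(3),'top mean',np.round(np.median(t,0),4),'mid',np.round((t.max(0)+t.min(0))/2,4),'rect',cv2.minAreaRect((t[:,:2]*1000).astype('f4')))
    for n,(u,v,a,b) in {'caddy':(327,189,38,28),'tray':(178,244,42,26),'dish':(480,225,34,28)}.items():
        q=P[v-b:v+b,u-a:u+a]; m=q[...,2]>{'caddy':.015,'tray':.006,'dish':.007}[n]
        m=cv2.morphologyEx(m.astype('u1'),cv2.MORPH_CLOSE,np.ones((3,3)))
        k,l,s,_=cv2.connectedComponentsWithStats(m); i=1+s[1:,4].argmax(); t=q[l==i]
        print(n,len(t),np.round(np.percentile(t[:,2],[5,50,95]),4),cv2.minAreaRect((t[:,:2]*1000).astype('f4')))
    g=P[330:420,300:330].reshape(-1,3); print('table z',np.median(P[300:400,240:400,2]),P[300:400,240:400,2].std())
    im=cv2.cvtColor(d['image'],cv2.COLOR_RGB2BGR)[150:340,100:520]
    cv2.imwrite('pics/crop0.png',cv2.resize(im,(798,361),interpolation=cv2.INTER_CUBIC))
E
python3 m.py
```

```text
tall 105 zmax 1.272 top mean [0.6178 0.1628 0.0869] mid [0.6184 0.1628 0.0869] rect ((618.4365234375, 162.83851623535156), (24.045255661010742, 22.43942642211914), 1.5660887956619263)
short 163 zmax 1.272 top mean [ 0.4408 -0.006   0.0705] mid [ 0.4404 -0.006   0.0704] rect ((440.4016418457031, -6.07415771484375), (29.231138229370117, 29.54997444152832), 43.78097915649414)
ljar 580 zmax 1.272 top mean [0.3633 0.2948 0.0429] mid [0.3634 0.2949 0.0438] rect ((363.4036560058594, 294.9599609375), (58.11510467529297, 57.08570861816406), 89.23278045654297)
sjar 384 zmax 1.272 top mean [ 0.4365 -0.1582  0.0364] mid [ 0.4365 -0.1583  0.0377] rect ((436.84417724609375, -157.75018310546875), (48.40532684326172, 48.45248031616211), 58.192996978759766)
soap 793 zmax 1.272 top mean [0.4289 0.1431 0.0289] mid [0.4289 0.1425 0.0299] rect ((428.7670593261719, 142.41282653808594), (79.20846557617188, 51.826271057128906), 89.51681518554688)
pump 142 zmax 1.272 top mean [ 0.6164 -0.1653  0.1233] mid [ 0.6103 -0.1628  0.1239] rect ((610.3499145507812, -162.4646759033203), (44.53789138793945, 22.02332305908203), 3.922757387161255)
mug 208 zmax 1.272 top mean [ 0.357  -0.3054  0.0829] mid [ 0.3568 -0.3025  0.0838] rect ((357.4890441894531, -302.33856201171875), (66.36569213867188, 65.91072082519531), 74.56832885742188)
caddy 502 [0.0151 0.0234 0.0288] ((530.9830322265625, -8.853057861328125), (334.3572692871094, 148.27865600585938), 8.33320426940918)
tray 1179 [-0.0002  0.0064  0.0118] ((486.29046630859375, 233.2037811279297), (449.5040283203125, 126.35785675048828), 71.42964172363281)
dish 555 [0.0013 0.0093 0.0144] ((498.66351318359375, -173.34176635742188), (128.47694396972656, 498.7781066894531), 19.51001739501953)
table z -0.0012724408155134759 0.08165213436189392
```

View pics/crop0.png

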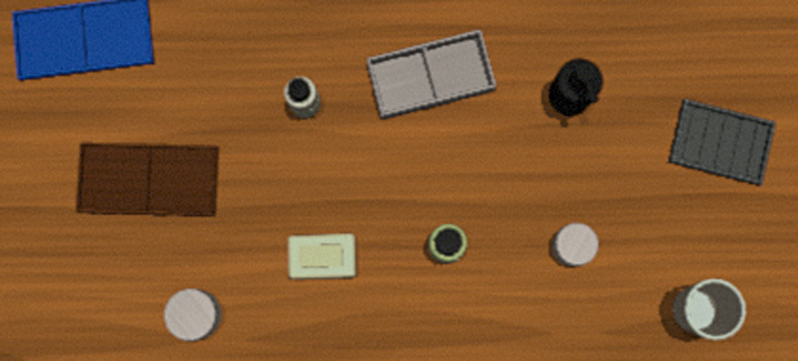

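The crop confirms the choices: caddy corners (368,61), (481,32), (496,88), (382,117); dark brown tray (80,144)–(216,215); dish (685,100)–(669,163). The soap, both bottles and both jars match their descriptions.

```bash
cat > f.py <<'E'
from h import *
d=np.load('/tmp/top.npz');K=d['camera_matrix'];T=d['T'];P=pts(d);ok=d['range_z']>0
def ray(u,v,z):
    r=T[:3,:3]@np.array([(u-K[0,2])/K[0,0],-(v-K[1,2])/K[1,1],-1]);return (T[:3,3]+r*(z-T[2,3])/r[2])[:2]*1000
C={'caddy':([(368,61),(481,32),(496,88),(382,117)],.026),'tray':([(80,144),(217,148),(216,215),(77,212)],.01),'dish':([(685,100),(775,122),(762,185),(669,163)],.012)}
for n,(c,z) in C.items():
    w=np.array([ray(100+(u+.5)/1.9-.5,150+(v+.5)/1.9-.5,z) for u,v in c]);print(n,w.mean(0).round(1),cv2.minAreaRect(w.astype('f4')))
    c=np.array(c)/1.9+[100,150];a=c.min(0).astype(int)-4;b=c.max(0).astype(int)+5
    s=np.s_[a[1]:b[1],a[0]:b[0]];q=P[s];m=(q[...,2]>{'caddy':.015,'tray':.004,'dish':.004}[n])&ok[s]
    l=cv2.connectedComponentsWithStats(cv2.morphologyEx(m.astype('u1'),cv2.MORPH_CLOSE,np.ones((3,3))));i=1+l[2][1:,4].argmax();t=q[(l[1]==i)&ok[s]&m]
    print('  depth',len(t),cv2.minAreaRect((t[:,:2]*1000).astype('f4')))
E
python3 f.py
```

```text
caddy [645.5   7.8] ((645.6426391601562, 7.8271942138671875), (71.7706527709961, 142.7373809814453), 13.318827629089355)
  depth 471 ((649.012939453125, 7.687843322753906), (75.89661407470703, 144.4677734375), 13.383487701416016)
tray [526.1 355. ] ((526.468505859375, 354.71063232421875), (169.7261962890625, 83.17089080810547), 87.5909652709961)
  depth 1281 ((531.0071411132812, 355.1686096191406), (185.93556213378906, 104.79070281982422), 85.10719299316406)
dish [ 557.1 -343.4] ((557.1581420898438, -342.75897216796875), (114.39310455322266, 80.6920166015625), 74.85468292236328)
  depth 896 ((560.4357299804688, -348.7578125), (123.24974060058594, 85.77619171142578), 74.39356231689453)
```

```bash
cat > c.py <<'E'
import sys; from h import *
from scipy.spatial.transform import Rotation as R
s=read_state();R0=R.from_euler('xyz',s['tcp_rot'],degrees=True);p=np.array(s['position'])
print('t',round(s['time_s'],2),'tcp',p.round(4),np.round(s['tcp_rot'],1),'gap',round(s['finger_gap'],4),'F',np.round(s['force'],1),'grip',round(s['grasp_force'],1))
for a in sys.argv[1:]:
    x,y,z,w=map(float,a.split(','));Rt=R.from_euler('xyz',[180,0,w],degrees=True)
    print(a,'xyz',np.round(R0.inv().apply(np.array([x,y,z])/1000-p)/.05,2).tolist(),'dr',np.round((R0.inv()*Rt).as_rotvec(degrees=True)/5,2).tolist())
E
python3 c.py 618.4,162.8,200,103.3 618.4,162.8,120,103.3
```

```text
t 0.15 tcp [0.1421 0.5309 0.2307] [-179.9   -0.   165. ] gap 0.0854 F [-0.3 -0.7 -0.8] grip 0.0
618.4,162.8,200,103.3 xyz [-11.11, -4.64, 0.62] dr [-0.02, 0.01, 12.34]
618.4,162.8,120,103.3 xyz [-11.11, -4.64, 2.22] dr [-0.02, 0.01, 12.34]
```

```bash
python3 -m crank '{"grip":[85,85,85,85,85,85,85,85,85,85,85,85],"xyz":[[-1,-0.42,0.05],[-11.11,-4.64,0.6],[-11.11,-4.64,0.6],[-11.11,-4.64,0.6],[-11.11,-4.64,0.6],[-11.11,-4.64,0.6],[-11.11,-4.64,0.6],[-11.11,-4.64,0.6],[-11.11,-4.64,0.6],[-11.11,-4.64,0.6],[-11.11,-4.64,0.6],[-11.11,-4.64,2.0]],"dr":[[0,0,1],[0,0,12.34],[0,0,12.34],[0,0,12.34],[0,0,12.34],[0,0,12.34],[0,0,12.34],[0,0,12.34],[0,0,12.34],[0,0,12.34],[0,0,12.34],[0,0,12.34]]}' 40; python3 c.py 618.4,162.8,35,103.3
```

```text
time_s: 1.65
position: [0.6229, 0.1637, 0.1431]
tcp_rot: [179.3, 0.1, 103.2]
force: [0.6, -0.6, -2.0]
finger_gap: 0.0849
grasp_force: 0.0
t 1.65 tcp [0.6229 0.1637 0.1431] [1.793e+02 1.000e-01 1.032e+02] gap 0.0849 F [ 0.6 -0.6 -2. ] grip 0.0
618.4,162.8,35,103.3 xyz [0.01, -0.12, 2.16] dr [0.13, 0.01, -0.01]
```

```bash
python3 -m crank '{"grip":[85,85,85],"xyz":[[0,0,0],[0,0,0],[0,0,0]],"dr":[[0,0,0],[0,0,0],[0,0,0]]}'; python3 c.py 618.4,162.8,35,103.3
```

```text
time_s: 2.02
position: [0.6202, 0.1641, 0.1417]
tcp_rot: [179.7, 0.0, 103.3]
force: [0.5, 0.3, -0.9]
finger_gap: 0.085
grasp_force: 0.0
t 2.02 tcp [0.6202 0.1641 0.1417] [179.7   0.  103.3] gap 0.085 F [ 0.5  0.3 -0.9] grip 0.0
618.4,162.8,35,103.3 xyz [-0.02, -0.05, 2.13] dr [0.05, 0.01, 0.01]
```

```bash
python3 -m crank '{"grip":[85,85,85,85,85,38,36,34,34,34,34],"xyz":[[0,-0.03,0.7],[-0.01,-0.04,1.4],[-0.02,-0.04,2.1],[-0.02,-0.04,2.1],[-0.02,-0.04,2.1],[-0.02,-0.04,2.1],[-0.02,-0.04,2.1],[-0.02,-0.04,2.1],[-0.02,-0.04,2.1],[-0.02,-0.04,2.1],[-0.02,-0.04,2.1]],"dr":[[0.05,0,0],[0.05,0,0],[0.05,0,0],[0.05,0,0],[0.05,0,0],[0.05,0,0],[0.05,0,0],[0.05,0,0],[0.05,0,0],[0.05,0,0],[0.05,0,0]]}' 40; python3 c.py 618.4,162.8,150,103.3 639,42,150,103.3
```

```text
time_s: 3.4
position: [0.6178, 0.162, 0.0349]
tcp_rot: [-179.8, 0.0, 103.3]
force: [-0.7, -0.1, 5.4]
finger_gap: 0.0369
grasp_force: 39.4
t 3.4 tcp [0.6178 0.162  0.0349] [-179.8    0.   103.3] gap 0.0369 F [-0.7 -0.1  5.4] grip 39.4
618.4,162.8,150,103.3 xyz [0.01, 0.01, -2.3] dr [-0.03, 0.0, -0.0]
639,42,150,103.3 xyz [-2.43, -0.15, -2.3] dr [-0.03, 0.0, -0.0]
```

```bash
python3 -m crank '{"grip":[34,34,34,34,34,34,34,34,34],"xyz":[[0,0,-0.6],[0,0,-1.4],[-0.8,-0.05,-1.4],[-1.6,-0.1,-1.4],[-2.43,-0.15,-1.4],[-2.43,-0.15,-1.4],[-2.43,-0.15,-1.4],[-2.43,-0.15,-1.4],[-2.43,-0.15,-1.4]],"dr":[[0,0,0],[0,0,0],[0,0,0],[0,0,0],[0,0,0],[0,0,0],[0,0,0],[0,0,0],[0,0,0]]}'; python3 c.py 639,42,42,103.3
python3 - <<'E'
from h import *
d=cap('scene');cv2.imwrite('pics/s1.png',cv2.resize(cv2.cvtColor(d['image'],cv2.COLOR_RGB2BGR)[150:330,180:420],(800,600)))
E
```

```text
time_s: 4.53
position: [0.6379, 0.0432, 0.1038]
tcp_rot: [-179.7, -0.0, 103.4]
force: [-0.2, 0.3, -1.2]
finger_gap: 0.0369
grasp_force: 40.3
t 4.53 tcp [0.6379 0.0432 0.1038] [-179.7   -0.   103.4] gap 0.0369 F [-0.2  0.3 -1.2] grip 40.3
639,42,42,103.3 xyz [-0.03, 0.02, 1.24] dr [-0.05, -0.0, 0.02]
```

View pics/s1.png

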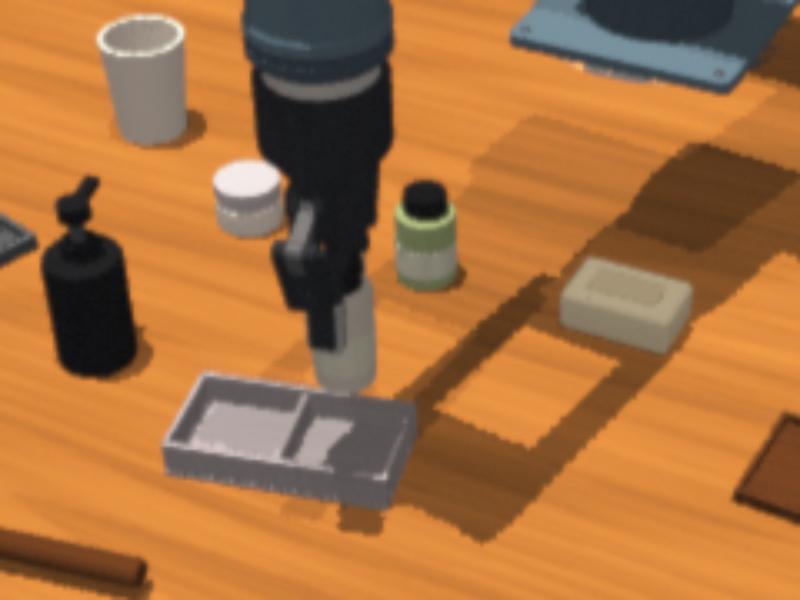

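The bottle hangs upright at crop (343,340), over the right-hand bay. I'll lower it and release.

```bash
python3 -m crank '{"grip":[34,34,34,34,34,60,70,70,70,70,70,70],"xyz":[[-0.03,0.02,0.5],[-0.03,0.02,1.0],[-0.03,0.02,1.2],[-0.03,0.02,1.27],[-0.03,0.02,1.27],[-0.03,0.02,1.27],[-0.03,0.02,1.27],[-0.03,0.02,1.27],[-0.03,0.02,0.5],[-0.03,0.02,-0.5],[-0.03,0.02,-1.2],[-0.03,0.02,-1.2]],"dr":[[-0.05,0,0],[-0.05,0,0],[-0.05,0,0],[-0.05,0,0],[-0.05,0,0],[-0.05,0,0],[-0.05,0,0],[-0.05,0,0],[-0.05,0,0],[-0.05,0,0],[-0.05,0,0],[-0.05,0,0]]}'; python3 c.py 440.5,-6,140,103.3
```

```text
time_s: 6.08
position: [0.6419, 0.0407, 0.1681]
tcp_rot: [179.6, 0.1, 103.3]
force: [-0.3, 0.4, -0.9]
finger_gap: 0.07
grasp_force: 0.0
t 6.08 tcp [0.6419 0.0407 0.1681] [1.796e+02 1.000e-01 1.033e+02] gap 0.07 F [-0.3  0.4 -0.9] grip 0.0
440.5,-6,140,103.3 xyz [0.02, -4.14, 0.53] dr [0.08, 0.03, 0.0]
```

```bash
python3 -m crank '{"grip":[80,80,80,80,80,80,80,80],"xyz":[[0.02,-1.2,0],[0.02,-2.4,0.2],[0.02,-3.5,0.6],[0.02,-4.12,0.8],[0.02,-4.12,0.8],[0.02,-4.12,0.8],[0.02,-4.12,0.8],[0.02,-4.12,0.8]],"dr":[[0,0,0],[0,0,0],[0,0,0],[0,0,0],[0,0,0],[0,0,0],[0,0,0],[0,0,0]]}'; python3 c.py 440.5,-6,31,103.3
python3 - <<'E'
from h import *
d=cap('scene');cv2.imwrite('pics/s2.png',cv2.resize(cv2.cvtColor(d['image'],cv2.COLOR_RGB2BGR)[150:330,180:420],(800,600)))
E
```

```text
time_s: 7.08
position: [0.4398, -0.0055, 0.1239]
tcp_rot: [180.0, 0.0, 103.3]
force: [0.3, -0.8, -0.2]
finger_gap: 0.0799
grasp_force: 0.0
t 7.08 tcp [ 0.4398 -0.0055  0.1239] [180.    0.  103.3] gap 0.0799 F [ 0.3 -0.8 -0.2] grip 0.0
440.5,-6,31,103.3 xyz [-0.01, 0.01, 1.86] dr [0.0, 0.0, 0.0]
```

View pics/s2.png

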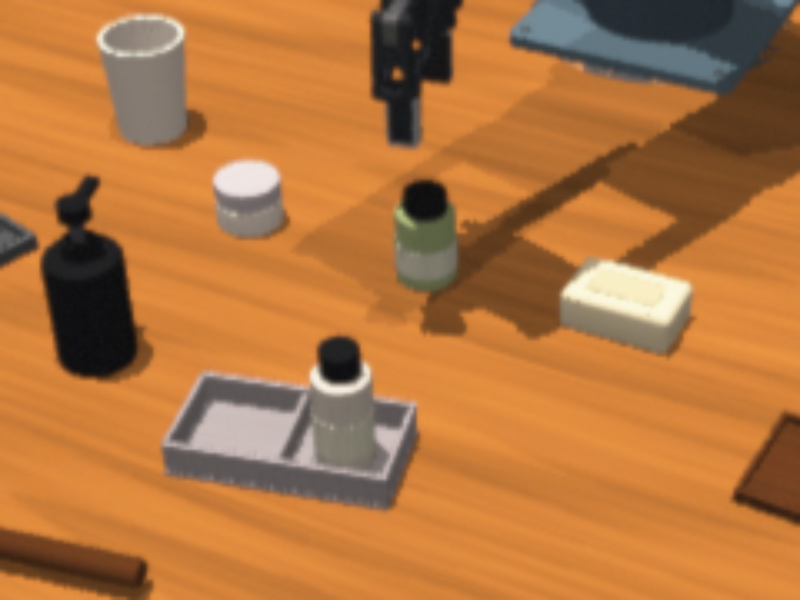

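The tall bottle (343,400) stands upright in its bay, and the gripper is above the short bottle (425,235).

```bash
python3 -m crank '{"grip":[80,80,80,80,80,40,40,40,40,40,40],"xyz":[[0,0,0.7],[0,0,1.3],[0,0,1.86],[0,0,1.86],[0,0,1.86],[0,0,1.86],[0,0,1.86],[0,0,1.86],[0,0,1.86],[0,0,1.0],[0,0,0]],"dr":[[0,0,0],[0,0,0],[0,0,0],[0,0,0],[0,0,0],[0,0,0],[0,0,0],[0,0,0],[0,0,0],[0,0,0],[0,0,0]]}'; python3 c.py 655,-26,110,103.3
```

```text
time_s: 8.5
position: [0.4381, -0.0053, 0.1246]
tcp_rot: [-179.9, -0.1, 103.3]
force: [0.5, -0.3, -1.3]
finger_gap: 0.0429
grasp_force: 41.1
t 8.5 tcp [ 0.4381 -0.0053  0.1246] [-1.799e+02 -1.000e-01  1.033e+02] gap 0.0429 F [ 0.5 -0.3 -1.3] grip 41.1
655,-26,110,103.3 xyz [-1.4, 4.13, 0.28] dr [-0.02, -0.01, -0.0]
```

```bash
python3 -m crank '{"grip":[40,40,40,40,40,40,40,40,40],"xyz":[[-0.6,1.1,0],[-1.1,2.2,0],[-1.39,3.3,0],[-1.39,4.12,0],[-1.39,4.12,0.3],[-1.39,4.12,0.3],[-1.39,4.12,0.3],[-1.39,4.12,0.3],[-1.39,4.12,0.3]],"dr":[[0,0,0],[0,0,0],[0,0,0],[0,0,0],[0,0,0],[0,0,0],[0,0,0],[0,0,0],[0,0,0]]}'; python3 c.py 655,-26,37,103.3
```

```text
time_s: 9.62
position: [0.6553, -0.026, 0.1096]
tcp_rot: [179.9, 0.0, 103.3]
force: [0.2, 0.1, -0.7]
finger_gap: 0.0424
grasp_force: 41.3
t 9.62 tcp [ 0.6553 -0.026   0.1096] [179.9   0.  103.3] gap 0.0424 F [ 0.2  0.1 -0.7] grip 41.3
655,-26,37,103.3 xyz [0.0, -0.01, 1.45] dr [0.01, 0.01, -0.0]
```

```bash
python3 -m crank '{"grip":[40,40,40,40,40,60,70,70,70,70,70,70],"xyz":[[0,0,0.6],[0,0,1.1],[0,0,1.4],[0,0,1.46],[0,0,1.46],[0,0,1.46],[0,0,1.46],[0,0,1.46],[0,0,0.8],[0,0,-0.2],[0,0,-1.2],[0,0,-1.2]],"dr":[[0,0,0],[0,0,0],[0,0,0],[0,0,0],[0,0,0],[0,0,0],[0,0,0],[0,0,0],[0,0,0],[0,0,0],[0,0,0],[0,0,0]]}'; python3 c.py 363.4,295,150,87.6
```

```text
time_s: 11.12
position: [0.6585, -0.0263, 0.1746]
tcp_rot: [179.5, 0.3, 103.3]
force: [0.6, -0.0, -0.1]
finger_gap: 0.0699
grasp_force: 0.0
t 11.12 tcp [ 0.6585 -0.0263  0.1746] [179.5   0.3 103.3] gap 0.0699 F [ 0.6 -0.  -0.1] grip 0.0
363.4,295,150,87.6 xyz [7.61, -4.27, 0.42] dr [0.11, 0.04, 3.14]
```

```bash
python3 -m crank '{"grip":[85,85,85,85,85,85,85,85,85,85,85,85],"xyz":[[1.0,-0.5,0],[2,-1.1,0],[3,-1.7,0],[4,-2.25,0],[5,-2.8,0],[6,-3.35,0.2],[7,-3.9,0.4],[7.61,-4.23,0.6],[7.61,-4.23,0.6],[7.61,-4.23,0.6],[7.61,-4.23,0.6],[7.61,-4.23,0.6]],"dr":[[0,0,0],[0,0,1],[0,0,2],[0,0,3.14],[0,0,3.14],[0,0,3.14],[0,0,3.14],[0,0,3.14],[0,0,3.14],[0,0,3.14],[0,0,3.14],[0,0,3.14]]}'; python3 c.py 363.4,295,14,87.6
python3 - <<'E'
from h import *
d=cap('scene');cv2.imwrite('pics/s3.png',cv2.resize(cv2.cvtColor(d['image'],cv2.COLOR_RGB2BGR)[130:330,180:500],(800,500)))
E
```

```text
time_s: 12.62
position: [0.3629, 0.2953, 0.1389]
tcp_rot: [180.0, -0.0, 87.5]
force: [-0.6, -0.4, 0.6]
finger_gap: 0.085
grasp_force: 0.0
t 12.62 tcp [0.3629 0.2953 0.1389] [180.   -0.   87.5] gap 0.085 F [-0.6 -0.4  0.6] grip 0.0
363.4,295,14,87.6 xyz [-0.0, 0.01, 2.5] dr [0.0, -0.0, -0.02]
```

View pics/s3.png

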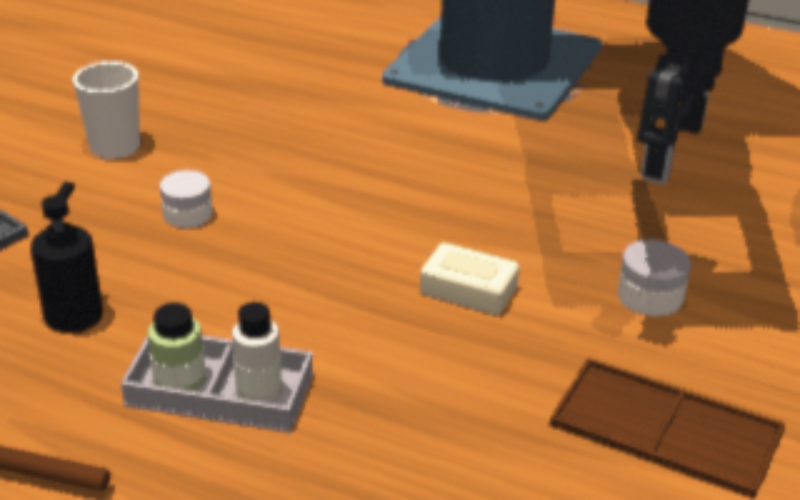

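Both bottles stand upright, one in each bay ((175,350) and (257,350)). Next is the large jar.

```bash
python3 -m crank '{"grip":[85,85,85,85,85,55,55,55,55,55,55],"xyz":[[0,0,0.9],[0,0,1.8],[0,0,2.5],[0,0,2.5],[0,0,2.5],[0,0,2.5],[0,0,2.5],[0,0,2.5],[0,0,2.5],[0,0,1.8],[0,0,1]],"dr":[[0,0,0],[0,0,0],[0,0,0],[0,0,0],[0,0,0],[0,0,0],[0,0,0],[0,0,0],[0,0,0],[0,0,0],[0,0,0]]}' 50; python3 c.py 527.8,396,80,87.6
```

```text
time_s: 14.05
position: [0.3616, 0.2957, 0.09]
tcp_rot: [-180.0, 0.0, 87.6]
force: [1.2, 0.4, 0.2]
finger_gap: 0.0586
grasp_force: 54.2
t 14.05 tcp [0.3616 0.2957 0.09  ] [-180.     0.    87.6] gap 0.0586 F [1.2 0.4 0.2] grip 54.2
527.8,396,80,87.6 xyz [2.14, 3.24, 0.2] dr [-0.01, 0.0, 0.0]
```

```bash
python3 -m crank '{"grip":[55,55,55,55,55,55,55,55,55],"xyz":[[0.5,0.8,0],[1.1,1.6,0],[1.6,2.4,0],[2.14,3.23,0.2],[2.14,3.23,0.4],[2.14,3.23,0.4],[2.14,3.23,0.4],[2.14,3.23,0.4],[2.14,3.23,0.4]],"dr":[[0,0,0],[0,0,0],[0,0,0],[0,0,0],[0,0,0],[0,0,0],[0,0,0],[0,0,0],[0,0,0]]}'; python3 c.py 527.8,396,19,87.6
```

```text
time_s: 15.18
position: [0.5278, 0.396, 0.0697]
tcp_rot: [179.9, -0.0, 87.6]
force: [0.4, 0.2, -0.9]
finger_gap: 0.0588
grasp_force: 54.5
t 15.18 tcp [0.5278 0.396  0.0697] [179.9  -0.   87.6] gap 0.0588 F [ 0.4  0.2 -0.9] grip 54.5
527.8,396,19,87.6 xyz [-0.0, -0.0, 1.01] dr [0.01, -0.01, 0.0]
```

```bash
python3 -m crank '{"grip":[55,55,55,55,55,75,80,80,80,80,80,80],"xyz":[[0,0,0.5],[0,0,0.9],[0,0,1.0],[0,0,1.02],[0,0,1.02],[0,0,1.02],[0,0,1.02],[0,0,1.02],[0,0,0.3],[0,0,-0.7],[0,0,-1.7],[0,0,-1.7]],"dr":[[0,0,0],[0,0,0],[0,0,0],[0,0,0],[0,0,0],[0,0,0],[0,0,0],[0,0,0],[0,0,0],[0,0,0],[0,0,0],[0,0,0]]}'; python3 c.py 436.6,-158,150,87.6
```

```text
time_s: 16.68
position: [0.5307, 0.3976, 0.1594]
tcp_rot: [179.5, -0.3, 87.6]
force: [0.8, -0.2, -0.3]
finger_gap: 0.0796
grasp_force: 0.0
t 16.68 tcp [0.5307 0.3976 0.1594] [179.5  -0.3  87.6] gap 0.0796 F [ 0.8 -0.2 -0.3] grip 0.0
436.6,-158,150,87.6 xyz [-11.18, -1.42, 0.12] dr [0.1, -0.06, 0.0]
```

```bash
python3 -m crank '{"grip":[80,80,80,80,80,80,80,80,80,80,80,80],"xyz":[[-0.8,-0.1,0],[-1.8,-0.25,0],[-3,-0.4,0],[-4.2,-0.55,0],[-5.4,-0.7,0],[-6.6,-0.85,0],[-7.8,-1,0],[-9,-1.15,0],[-10.2,-1.3,0.2],[-11.15,-1.37,0.4],[-11.15,-1.37,0.5],[-11.15,-1.37,0.5]],"dr":[[0,0,0],[0,0,0],[0,0,0],[0,0,0],[0,0,0],[0,0,0],[0,0,0],[0,0,0],[0,0,0],[0,0,0],[0,0,0],[0,0,0]]}'; python3 -m crank '{"grip":[80,80,80],"xyz":[[0,0,0],[0,0,0],[0,0,0]],"dr":[[0,0,0],[0,0,0],[0,0,0]]}' >/dev/null; python3 c.py 436.6,-158,12,87.6
```

```text
time_s: 18.18
position: [0.4352, -0.1573, 0.1277]
tcp_rot: [-179.9, -0.1, 87.5]
force: [-0.7, -0.9, 0.6]
finger_gap: 0.0801
grasp_force: 0.0
t 18.55 tcp [ 0.4364 -0.1574  0.1291] [180.    0.   87.7] gap 0.0802 F [ 0.3  0.2 -0.2] grip 0.0
436.6,-158,12,87.6 xyz [-0.01, 0.0, 2.34] dr [0.01, 0.0, 0.02]
```

```bash
python3 -m crank '{"grip":[80,80,80,80,80,45,45,45,45,45,45,45],"xyz":[[0,0,0.9],[0,0,1.7],[0,0,2.34],[0,0,2.34],[0,0,2.34],[0,0,2.34],[0,0,2.34],[0,0,2.34],[0,0,2.34],[0,0,1.6],[0,0,0.5],[0,0,0]],"dr":[[0,0,0],[0,0,0],[0,0,0],[0,0,0],[0,0,0],[0,0,0],[0,0,0],[0,0,0],[0,0,0],[0,0,0],[0,0,0],[0,0,0]]}'; python3 c.py 524.4,314,120,87.6
```

```text
time_s: 20.05
position: [0.4374, -0.1589, 0.1324]
tcp_rot: [179.7, 0.2, 87.6]
force: [0.5, 0.0, -1.1]
finger_gap: 0.0482
grasp_force: 52.3
t 20.05 tcp [ 0.4374 -0.1589  0.1324] [179.7   0.2  87.6] gap 0.0482 F [ 0.5  0.  -1.1] grip 52.3
524.4,314,120,87.6 xyz [9.52, 1.34, 0.23] dr [0.05, 0.03, 0.0]
```

```bash
python3 -m crank '{"grip":[45,45,45,45,45,45,45,45,45,45,45,45],"xyz":[[0.8,0.1,0],[1.8,0.25,0],[3,0.4,0],[4.2,0.6,0],[5.4,0.75,0],[6.6,0.95,0],[7.8,1.1,0],[8.8,1.25,0],[9.49,1.35,0.2],[9.49,1.35,0.5],[9.49,1.35,0.9],[9.49,1.35,0.9]],"dr":[[0,0,0],[0,0,0],[0,0,0],[0,0,0],[0,0,0],[0,0,0],[0,0,0],[0,0,0],[0,0,0],[0,0,0],[0,0,0],[0,0,0]]}'; python3 -m crank '{"grip":[45,45,45],"xyz":[[0,0,0],[0,0,0],[0,0,0]],"dr":[[0,0,0],[0,0,0],[0,0,0]]}' >/dev/null; python3 c.py 524.4,314,17,87.6
python3 - <<'E'
from h import *
d=cap('scene');cv2.imwrite('pics/s4.png',cv2.resize(cv2.cvtColor(d['image'],cv2.COLOR_RGB2BGR)[130:330,300:620],(800,500)))
E
```

```text
time_s: 21.55
position: [0.5217, 0.3116, 0.0821]
tcp_rot: [-179.8, 0.1, 87.6]
force: [0.5, -0.5, -1.1]
finger_gap: 0.0485
grasp_force: 52.3
t 21.93 tcp [0.5239 0.313  0.0847] [179.9  -0.   87.6] gap 0.0488 F [-0.4  0.7 -0.6] grip 52.3
524.4,314,17,87.6 xyz [0.02, 0.01, 1.35] dr [0.01, -0.01, -0.0]
```

View pics/s4.png

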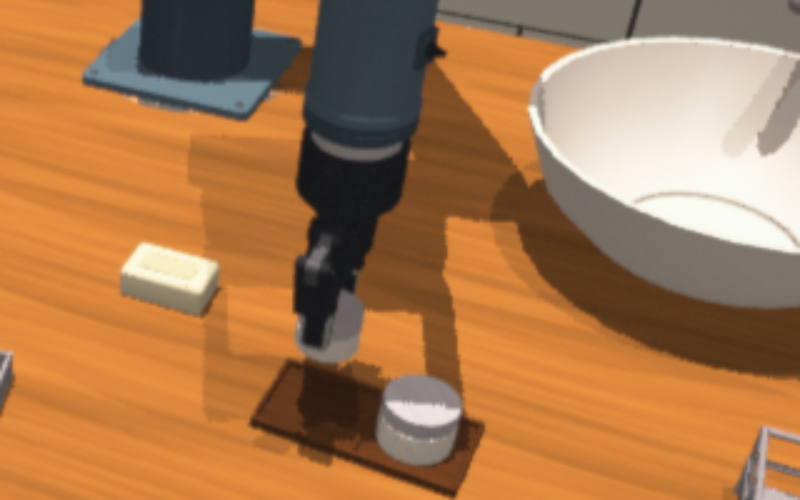

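The large jar (418,420) sits in the right bay, and the small jar is held above the left bay.

```bash
python3 -m crank '{"grip":[45,45,45,45,45,65,75,75,75,75,75,75],"xyz":[[0,0,0.6],[0,0,1.1],[0,0,1.3],[0,0,1.35],[0,0,1.35],[0,0,1.35],[0,0,1.35],[0,0,1.35],[0,0,0.6],[0,0,-0.3],[0,0,-1],[0,0,-1]],"dr":[[0,0,0],[0,0,0],[0,0,0],[0,0,0],[0,0,0],[0,0,0],[0,0,0],[0,0,0],[0,0,0],[0,0,0],[0,0,0],[0,0,0]]}'; python3 c.py 428.8,142.4,110,89.5
```

```text
time_s: 23.48
position: [0.5256, 0.314, 0.1375]
tcp_rot: [179.6, -0.2, 87.6]
force: [-0.3, -0.2, -0.3]
finger_gap: 0.075
grasp_force: 0.0
t 23.48 tcp [0.5256 0.314  0.1375] [179.6  -0.2  87.6] gap 0.075 F [-0.3 -0.2 -0.3] grip 0.0
428.8,142.4,110,89.5 xyz [-3.51, -1.8, 0.53] dr [0.08, -0.03, -0.38]
```

```bash
python3 -m crank '{"grip":[78,78,78,78,78,78,78,78,78],"xyz":[[-0.9,-0.45,0],[-1.8,-0.9,0],[-2.7,-1.35,0.2],[-3.51,-1.77,0.5],[-3.51,-1.77,0.7],[-3.51,-1.77,0.7],[-3.51,-1.77,0.7],[-3.51,-1.77,0.7],[-3.51,-1.77,0.7]],"dr":[[0,0,-0.38],[0,0,-0.38],[0,0,-0.38],[0,0,-0.38],[0,0,-0.38],[0,0,-0.38],[0,0,-0.38],[0,0,-0.38],[0,0,-0.38]]}'; python3 c.py 428.8,142.4,8,89.5
```

```text
time_s: 24.6
position: [0.428, 0.142, 0.099]
tcp_rot: [180.0, -0.0, 89.6]
force: [0.4, -0.2, -0.3]
finger_gap: 0.0779
grasp_force: 0.0
t 24.6 tcp [0.428 0.142 0.099] [180.   -0.   89.6] gap 0.0779 F [ 0.4 -0.2 -0.3] grip 0.0
428.8,142.4,8,89.5 xyz [0.01, 0.01, 1.82] dr [0.01, -0.0, 0.01]
```

```bash
python3 -m crank '{"grip":[78,78,78,78,78,47,47,47,47,47,47],"xyz":[[0,0.01,0.8],[0,0.01,1.5],[0,0.01,1.82],[0,0.01,1.82],[0,0.01,1.82],[0,0.01,1.82],[0,0.01,1.82],[0,0.01,1.82],[0,0.01,1.82],[0,0.01,1.0],[0,0.01,0]],"dr":[[0,0,0],[0,0,0],[0,0,0],[0,0,0],[0,0,0],[0,0,0],[0,0,0],[0,0,0],[0,0,0],[0,0,0],[0,0,0]]}' 50; python3 c.py 557.2,-343.1,160,74.9
```

```text
time_s: 25.98
position: [0.4272, 0.1414, 0.0995]
tcp_rot: [-179.9, 0.0, 89.5]
force: [0.2, -0.7, -0.8]
finger_gap: 0.0511
grasp_force: 52.9
t 25.98 tcp [0.4272 0.1414 0.0995] [-179.9    0.    89.5] gap 0.0511 F [ 0.2 -0.7 -0.8] grip 52.9
557.2,-343.1,160,74.9 xyz [-9.67, 2.68, -1.21] dr [-0.03, 0.01, 2.92]
```

```bash
python3 -m crank '{"grip":[47,47,47,47,47,47,47,47,47,47,47,47],"xyz":[[-0.3,0,-0.8],[-1.2,0,-1.2],[-2.3,0.1,-1.2],[-3.4,0.2,-1.2],[-4.5,0.4,-1.2],[-5.6,0.6,-1.2],[-6.6,0.8,-1.2],[-7.6,1.1,-1.2],[-8.5,1.7,-1.2],[-9.2,2.3,-1.2],[-9.67,2.67,-1.0],[-9.67,2.67,-0.6]],"dr":[[0,0,0],[0,0,0],[0,0,0.5],[0,0,1],[0,0,1.5],[0,0,2],[0,0,2.5],[0,0,2.92],[0,0,2.92],[0,0,2.92],[0,0,2.92],[0,0,2.92]]}'; python3 -m crank '{"grip":[47,47,47,47],"xyz":[[0,0,0],[0,0,0],[0,0,0],[0,0,0]],"dr":[[0,0,0],[0,0,0],[0,0,0],[0,0,0]]}' >/dev/null; python3 c.py 557.2,-343.1,50,74.9
python3 - <<'E'
from h import *
d=cap('scene');cv2.imwrite('pics/s5.png',cv2.resize(cv2.cvtColor(d['image'],cv2.COLOR_RGB2BGR)[100:300,100:340],(720,600)))
E
```

```text
time_s: 27.48
position: [0.5589, -0.3458, 0.1292]
tcp_rot: [179.8, 0.1, 74.8]
force: [-0.1, 0.7, -1.3]
finger_gap: 0.0509
grasp_force: 53.0
t 27.98 tcp [ 0.5577 -0.3431  0.1299] [179.9   0.   74.9] gap 0.0512 F [ 0.2  0.6 -0.8] grip 52.9
557.2,-343.1,50,74.9 xyz [-0.0, -0.01, 1.6] dr [0.02, 0.01, 0.0]
```

View pics/s5.png

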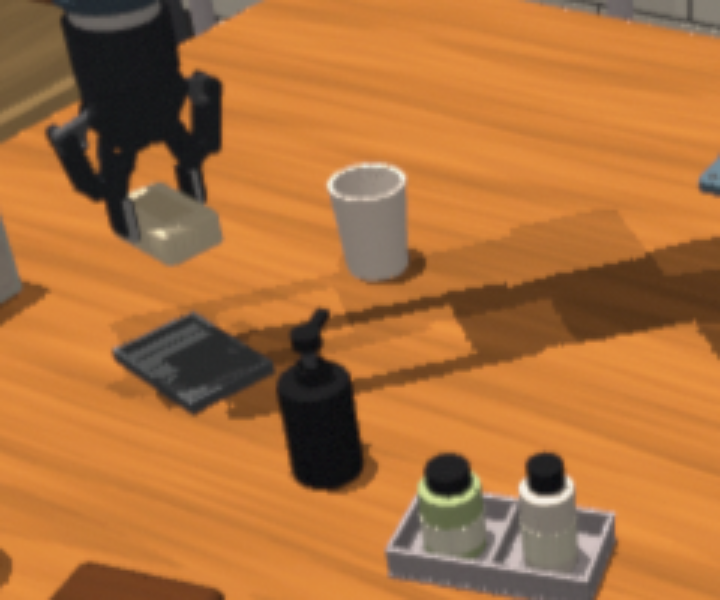

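The soap is held level over the dish (195,360) and aligned with it.

```bash
python3 -m crank '{"grip":[47,47,47,47,47,47,60,70,70,70,70,70],"xyz":[[0,0,0.8],[0,0,1.6],[0,0,2.1],[0,0,2.26],[0,0,2.3],[0,0,2.3],[0,0,2.3],[0,0,2.3],[0,0,2.3],[0,0,1.6],[0,0,0.4],[0,0,-0.6]],"dr":[[0,0,0],[0,0,0],[0,0,0],[0,0,0],[0,0,0],[0,0,0],[0,0,0],[0,0,0],[0,0,0],[0,0,0],[0,0,0],[0,0,0]]}'; python3 -m crank '{"grip":[70,70,70,70,70,70,70],"xyz":[[0,0,0],[0.5,-1,-0.5],[1,-2,-0.5],[1.5,-3,-0.5],[2,-4,-0.5],[2,-4,-0.5],[2,-4,-0.5]],"dr":[[0,0,0],[0,0,0],[0,0,0],[0,0,0],[0,0,0],[0,0,0],[0,0,0]]}'
python3 - <<'E'
from h import *
for n in('top','scene'):
    d=cap(n);i=cv2.cvtColor(d['image'],cv2.COLOR_RGB2BGR);cv2.imwrite('pics/e_%s.png'%n,cv2.resize(i[130:350,100:540],(800,400)) if n=='top' else i)
E
```

```text
time_s: 29.52
position: [0.5576, -0.3433, 0.1609]
tcp_rot: [179.9, 0.0, 74.9]
force: [0.1, -0.1, -0.0]
finger_gap: 0.0699
grasp_force: 0.0
time_s: 30.4
position: [0.3908, -0.1949, 0.1838]
tcp_rot: [179.9, 0.0, 74.9]
force: [-0.1, -0.3, -0.2]
finger_gap: 0.0698
grasp_force: 0.0
```

View pics/e_top.png

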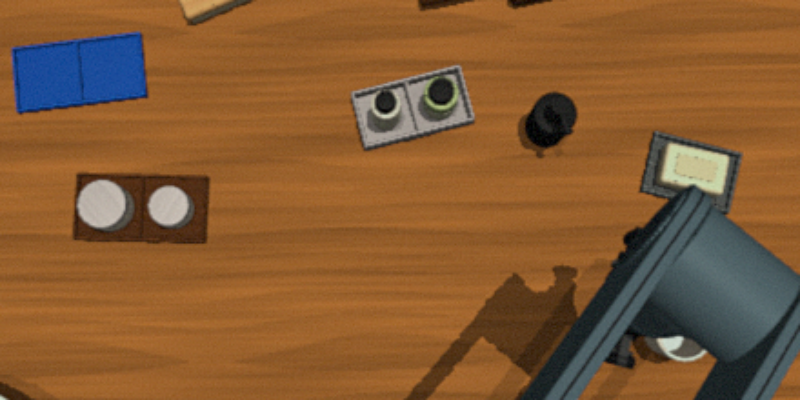

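View pics/e_scene.png

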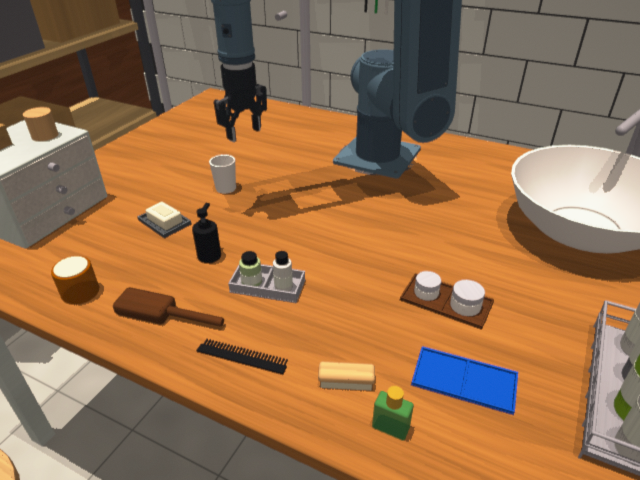

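All five items are placed: bottles at (385,105) and (440,95), jars at (103,205) and (170,205), soap at (695,168). The mug and pump are where they were. I'll check the heights, then hand in.

Run:
```python
from h import *
from cell import hand_in
d=np.load('/tmp/scene.npz');P=pts(d);q=P[195:240,140:190].reshape(-1,3);q=q[(q[:,2]>.028)&(q[:,2]<.05)]
print(np.median(q,0).round(4),np.percentile(q[:,2],[5,25,75,95]).round(4))
t=q[q[:,2]>.033]; print(cv2.minAreaRect((t[:,:2]*1000).astype('f4')))
z=np.median(t[:,2])
if .032<z<.039: print(hand_in())
```

```text
[ 0.5641 -0.333   0.0362] [0.03   0.0346 0.0373 0.0389]
((559.6203002929688, -336.3422546386719), (82.98880004882812, 53.01876449584961), 76.3757095336914)
the job is handed in; nothing more can be done
None
```

I handed the job in at about 30 s of the 133 s allowed: both bottles stand in the caddy, both jars sit in the wooden tray, the soap lies flat lengthways in the dish, and the mug and pump are untouched; the final pictures and a height check on the soap agree, but no verdict came back.

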